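Test the drill press stop

ROBOT

A 7-joint arm with a two-finger parallel gripper is mounted at the origin on the work surface. World frame = base frame: x ahead of the robot, y to its left, z up, the work surface at z = 0. Lengths are in m, angles in rad, forces in N, time in s.
With the tool pointing down it reaches from about 0.425 to 0.925 m from the base axis. Payload 6.8 kg.
Tool frame: the origin (TCP) lies on the front face of the gripper's body, between the roots of the fingers; the fingertips stand 73 mm ahead of it and the grasp point (between the pads) lies 54 mm ahead of it (env.nose_length is the distance from the TCP to the fingertips, in m); z points along the fingers, y is the direction in which the jaws open and shut (so a half turn about z gives the same grasp; the last joint's range is limited). The gripper opens to 85 mm and grips with 20 to 120 N. Pads are 22 mm wide; open, the fingers measure 114 mm over their backs; the gripper's body (76 mm by 85 mm) begins 54 mm behind the grasp point. The pads swing forward as they close: fully open they stand 13 mm farther back than shut.
Start: joints at [1.199, 0.477, 0.022, 1.555, -0.011, 1.109, -0.083], TCP at [0.176, -0.652, 0.304] pointing down, gripper open.
Joint ranges: [-2.96, 2.96], [-0.34, 2.1], [-1.41, 1.46], [0.24, 2.44], [-1.37, 4.51], [0.17, 1.92], [-2.96, 2.96]. Speed limits (rad/s): [2.39, 2.39, 3.14, 3.14, 3.14, 3.14, 3.14].

INTERFACE

Orientations are given as a unit quaternion [w, x, y, z].
In Python, from cell import env, kin, camera, calibration, job gives the robot as it stands. The module is installed in compiled form; this text tells all that it offers. Calls block until the motion is done:
- env.reach(position, orientation): joint-space move of the TCP to a pose.
- env.movel(position, velocity=0.15, rot=None, stop_force=None): straight line of the TCP; rot=None keeps the orientation; velocity is the mean speed in m/s. With stop_force (N) it stops when the force on the tool has changed by that much, and returns True; else False.
- env.goto_joints(angles): joint-space move.
- env.grip(opening, f_grip=None): finger opening in m; f_grip is the grip in N (None keeps the last); returns when the fingers have stopped.
- env.dwell(seconds).
- kin.inverse_kinematics(position, orientation): joint angles nearest the present ones, or None.
- env.get_state(): the state.
- camera(name): name is "side" or "top"; returns (picture, depth): 480x640x3 uint8, blue, green, red; 480x640 float32, m along the optical axis (not along the pixel's ray), 0 where there is no reading.
- calibration(name): a dict with "fx", "fy", "cx", "cy" (pixels), "rvec" (rotation vector, rad) and "tvec" (3), from world to camera coordinates, as OpenCV has them. Camera axes: x right, y down, z forward; pixel columns grow to the right and rows downward; lengths in m; the calibration is good to about 2 mm. A picture is of the moment at which its call begins. calibration takes no time and is no camera call.
A pose or a line that the arm cannot do raises env.PlanningError and nothing moves.
- job.job_done(): hands the job in, once; it reports no verdict.
The state is a dict: "time": time; "qpos": joint angles; "joint_velocities": joint speeds; "joint_torque": joint torques, N m; "tcp_pos": TCP position; "orientation": TCP orientation; "force": force on the tool from outside, world axes, zero at the start; "torque": the same for the moment, N m; "opening": finger opening in m.
Only numpy, scipy, OpenCV 4.12 (cv2) and the standard library are available. Lean on these libraries where they do the work, as an engineer would, in place of code of your own. Each camera call takes 0.05 s, during which the arm holds its last target. There are 200 camera calls.

TASK

Test the drill press's latching stop with the fingertips only. Press the winged mushroom stop button in until it latches and take the fingers off it, so that it stays in by itself; then push its wing round clockwise (seen from above) until the latch lets go and it comes all the way out; then press the small round reset button on the other box right down and let it come back up. Go gently, do not squeeze the stop button, and leave the things lying about where they are.

Things in the scene. Friction and masses are not known exactly. Their poses are not given: they have to be found in the camera images.
- stop_head: Stop button's head: a mushroom disc 64 mm across with an upright rib (the wing) across its top, 64 long, 12 thick, standing 19 above the disc. Origin: top centre of the rib, on the button's vertical axis, 108 above the table when out; x along the rib, z up. Clockwise: with a fingertip standing beside the rib, above the disc, push the rib's +x end towards -y or its -x end towards +y.
- stop_box: Fixed grey box 90 x 90 mm, 60 mm high, that carries the stop button at the middle of its top. Origin: centre of its underside, on the table; its x axis is the rib's x axis when the head is not turned. The mushroom's underside is 14 mm above the box when out.
- stop_in (a joint): How far the stop button is pressed in, m: 0 is fully out, 0.010 the bottom stop. A spring pushes it out with 2 N at 0 and 6 N at 0.010. Pressed beyond about 0.0078 it latches, and when let go it then rests at about 0.0075. The latch holds until the head is turned.
- stop_turn (a joint): Turn of the head, clockwise from above, rad: 0 at rest, end stop 0.8. A spring turns it back to 0 (0.06 N m at 0, 0.1 at 0.8). When latched, turning it beyond about 0.4 (23 degrees) frees the latch and the button springs out by itself; let go, it turns back to 0. Turning it while it is out does nothing.
- reset_box: Fixed grey box 75 x 75 mm, 60 mm high, that carries the reset button at the middle of its top. Origin: centre of its underside, on the table; z up.
- reset_button_top (a point): Centre of the top of the reset button: a plain round push button 30 mm across in a round collar 46 mm across and 12 mm high, on the reset box. When out, its top is 82 mm above the table, 10 mm above the collar.
- reset_button (a joint): How far the reset button is pressed down, m: 0 out, 0.006 fully down (about 5 N); it springs back up.
- wood_block: Bystander, leave alone: wooden block 70 x 38 x 25, lying between the two boxes (mm). Origin: on its underside.
- chuck_key: Bystander, leave alone: T-handled chuck key, 75 long, 18 high, between the two boxes (mm). Origin: on its underside.
- bit_cup: Bystander, leave alone: steel cup, 68 across, 80 high, with drill bits standing in it to 130 (mm). Origin: on its underside.
- parallel: Bystander, leave alone: steel bar 100 x 20 x 30 high (mm). Origin: on its underside.
- screwdriver: Bystander, leave alone: screwdriver, lying (mm). Origin: on its underside.
- bar_clamp: Bystander, leave alone: small bar clamp lying flat, about 130 x 80, 16 high (mm). Origin: on its underside.
There are look-alikes about, which are no part of the job. Leave any purple look-alike of the reset_box alone. What is shaped like the stop_box but blue or purple is not meant.

How it is judged:
By the outcome, as a careful person would: the job done as asked, in the order asked, and still so for the second after the job is handed in, with the robot touching nothing.
It also fails if it takes over 48 s, if anything falls off the work surface, if the arm or the gripper's body presses on something with over 40 N, if the wrist force passes 120 N, or if a joint passes its speed limit or range.

## Working session

There is one attempt and no reset: what is moved stays moved. The work goes in short steps, each a Python script; the robot and the scene stay as the last script left them, time stands still between calls to the robot, and variables do not carry over. Pictures are saved under pics/ and viewed, about 8 in all and at most 12, crops included, and the job is handed in when it is done.

```bash
mkdir -p pics; cat > h.py <<'E'
import numpy as np, cv2
from cell import env, kin, camera, calibration, job
def cam(n):
    c=calibration(n);K=np.array([[c['fx'],0,c['cx']],[0,c['fy'],c['cy']],[0,0,1]]);R=cv2.Rodrigues(np.array(c['rvec'],float))[0];t=np.array(c['tvec'],float).ravel();return K,R,t
def ray(n,u,v,z):
    K,R,t=cam(n);d=R.T@np.linalg.inv(K)@[u,v,1];o=-R.T@t;return o+d*(z-o[2])/d[2]
def cloud(n,D):
    K,R,t=cam(n);v,u=np.mgrid[:480,:640];P=np.stack([(u-K[0,2])/K[0,0]*D,(v-K[1,2])/K[1,1]*D,D],-1);return (P-t)@R
def proj(n,p):
    K,R,t=cam(n);q=K@(R@np.array(p)+t);return q[:2]/q[2]
E
python3 - <<'E'
from h import *
for n in('top','side'):
    im,D=camera(n);cv2.imwrite(f'pics/{n}0.png',im);np.save(n+'0.npy',D);K,R,t=cam(n);print(n,K[0,0],-R.T@t,R[2])
s=env.get_state();print(s['time'],s['orientation'],s['tcp_pos'],s['force'],s['opening'])
E
```

```text
top 572.1408597291564 [0.20421539 0.0123415  1.57770826] [ 0.15876176 -0.00884834 -0.98727727]
side 560.1879888372843 [-0.28028719  0.6041468   0.87902688] [ 0.5952576  -0.48072965 -0.64386908]
0.1 [-8.20189097e-04  9.91316075e-01  1.31498073e-01 -1.53741417e-04] [ 0.17588783 -0.65124391  0.30301507] [ 0.03212896 -0.52668686 -0.91876008] 0.0849445600447775
```

View pics/top0.png

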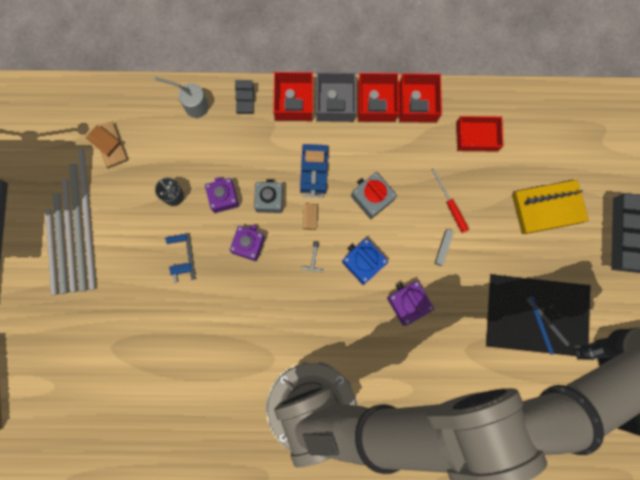

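View pics/side0.png

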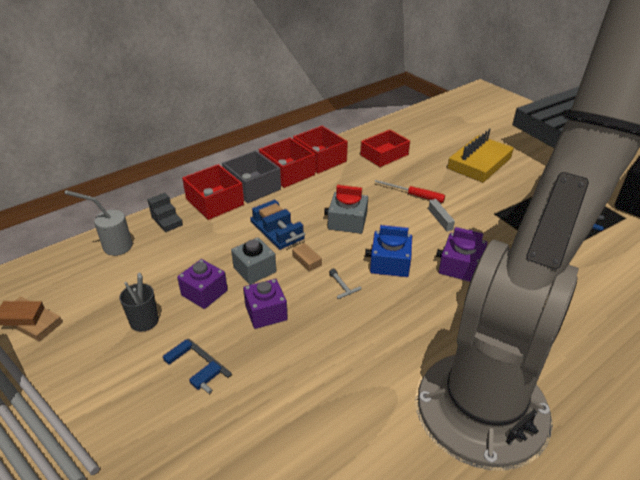

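The top view shows the grey stop box with the red head at about (375,193) and the grey reset box at about (269,196). The blue and purple boxes are look-alikes. Next I'll measure both boxes.

```bash
python3 - <<'E'
from h import *
ims={}
for n in('top','side'):
    im=cv2.imread(f'pics/{n}0.png');D=np.load(n+'0.npy');P=cloud(n,D);ims[n]=im
    hsv=cv2.cvtColor(im,cv2.COLOR_BGR2HSV);m=((hsv[...,0]<8)|(hsv[...,0]>172))&(hsv[...,1]>150)&(hsv[...,2]>60)
    x0,y0,x1,y1=(350,168,402,220) if n=='top' else (325,180,372,215)
    M=np.zeros_like(m);M[y0:y1,x0:x1]=m[y0:y1,x0:x1]
    q=P[M];print(n,'red',len(q),q.mean(0),np.percentile(q[:,2],[5,50,95]))
    r=q[q[:,2]>.099];print('rib pts',len(r),r.mean(0) if len(r) else '')
    if len(r)>5:
        w,V=np.linalg.eigh(np.cov(r[:,:2].T));print(w**.5,np.degrees(np.arctan2(V[1,1],V[0,1])))
    # box tops from depth
    for nm,(a,b,c,d) in (dict(stop=(345,165,405,225),reset=(250,175,290,216)) if n=='top' else dict(stop=(320,180,375,235),reset=(228,230,280,285))).items():
        B=np.zeros(m.shape,np.uint8);B[b:d,a:c]=(P[b:d,a:c,2]>.05)
        pts=P[B>0][:,:2].astype(np.float32);print(nm,len(pts),cv2.minAreaRect(pts*1000))
        if nm=='reset':
            k=(B>0)&(P[...,2]>.076);print('btn',k.sum(),P[k].mean(0),P[k][:,2].max())
a=cv2.resize(ims['top'][160:230,240:410],None,fx=4.6,fy=4.6,interpolation=cv2.INTER_CUBIC)
b=cv2.resize(ims['side'][175:285,225:395],None,fx=2.3,fy=2.3,interpolation=cv2.INTER_CUBIC)
o=np.zeros((a.shape[0]+b.shape[0],a.shape[1],3),np.uint8);o[:a.shape[0]]=a;o[a.shape[0]:,:b.shape[1]]=b;cv2.imwrite('pics/crop1.png',o)
E
```

```text
top red 389 [ 0.57237316 -0.16503672  0.09262105] [0.08209958 0.0886873  0.10928569]
rib pts 114 [ 0.57417171 -0.16621005  0.10611815]
[0.00372043 0.01782962] -139.66486351783567
stop 1073 ((426.4121398925781, -70.51675415039062), (107.33966064453125, 461.9803161621094), 56.46885681152344)
reset 741 ((401.9138488769531, 92.29026794433594), (417.84478759765625, 85.50818634033203), 10.452900886535645)
btn 99 [0.53906979 0.11461566 0.18634394] 1.5777082613110303
side red 405 [ 0.56089857 -0.1510316   0.0986632 ] [0.08046527 0.09041517 0.10874696]
rib pts 124 [ 0.5503585  -0.14427861  0.12379927]
[0.01783122 0.17681761] 138.07225554657782
stop 1043 ((148.7410888671875, 180.67388916015625), (109.01175689697266, 1200.706298828125), 50.56100845336914)
reset 949 ((152.52972412109375, 333.14483642578125), (96.30558013916016, 1016.7671508789062), 63.35863494873047)
btn 165 [0.4512989  0.18616966 0.15852638] 0.879026876903418
```

View pics/crop1.png

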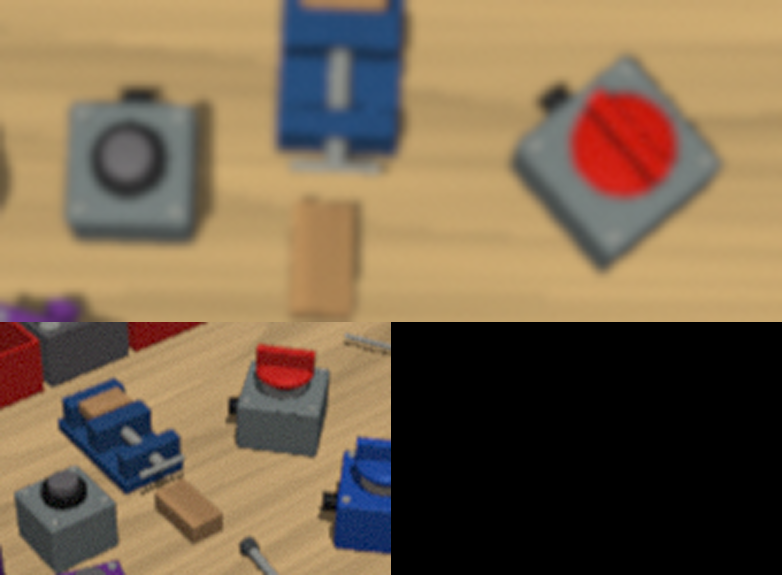

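```bash
python3 - <<'E'
from h import *
S=[]
for n in('top','side'):
    im=cv2.imread(f'pics/{n}0.png');D=np.load(n+'0.npy');P=cloud(n,D);Z=P[...,2]*(D>0)
    hsv=cv2.cvtColor(im,cv2.COLOR_BGR2HSV);m=((hsv[...,0]<8)|(hsv[...,0]>172))&(hsv[...,1]>150)&(hsv[...,2]>60)
    x0,y0,x1,y1=(350,168,402,220) if n=='top' else (325,180,372,215)
    M=np.zeros_like(m);M[y0:y1,x0:x1]=m[y0:y1,x0:x1]
    for lo,hi in((.105,.112),(.085,.093)):
        q=P[M&(Z>lo)&(Z<hi)];print(n,lo,len(q),q.mean(0),cv2.minAreaRect((q[:,:2]*1000).astype(np.float32)))
    for nm,(a,b,c,d) in (dict(stop=(345,165,405,225),reset=(250,175,290,216)) if n=='top' else dict(stop=(320,180,375,240),reset=(228,230,280,285))).items():
        B=np.zeros(m.shape,bool);B[b:d,a:c]=1
        pts=P[B&(Z>.056)&(Z<.064)];print(nm,len(pts),cv2.minAreaRect((pts[:,:2]*1000).astype(np.float32)))
        if nm=='reset':
            k=B&(Z>.078)&(Z<.09);print('btn',k.sum(),P[k].mean(0),(P[k].min(0)+P[k].max(0))/2)
    print('max z near vise',n,np.percentile(Z[(P[...,0]>.55)&(P[...,0]<.72)&(P[...,1]>-.06)&(P[...,1]<.06)&(Z<.4)],99.5))
print(env.nose_length, ray('top',375,191,.089), ray('top',240+130/4.6,160+155/4.6,.082))
E
```

```text
top 0.105 69 [ 0.57458195 -0.16658807  0.1078249 ] ((573.9161987304688, -166.7109375), (60.52947235107422, 12.532471656799316), 40.239845275878906)
top 0.085 172 [ 0.57147732 -0.16498092  0.08809689] ((571.8370361328125, -166.44891357421875), (54.65237808227539, 57.71737289428711), 23.269060134887695)
stop 433 ((573.02001953125, -167.0507049560547), (89.16105651855469, 89.25048828125), 40.422706604003906)
reset 359 ((564.1001586914062, 122.12403869628906), (74.1747055053711, 75.12040710449219), 87.8796615600586)
btn 76 [0.56416801 0.12216133 0.08124204] [0.56373657 0.12112393 0.08273541]
max z near vise top 0.05573597737831563
side 0.105 67 [ 0.57229713 -0.16281464  0.10764135] ((572.4943237304688, -162.5188751220703), (60.26182556152344, 13.903780937194824), 36.32261657714844)
side 0.085 161 [ 0.56678741 -0.15391962  0.08833649] ((563.6641845703125, -151.86138916015625), (59.64971160888672, 33.93278503417969), 45.92210388183594)
stop 497 ((537.1029052734375, -136.32687377929688), (103.59664916992188, 202.18917846679688), 54.218936920166016)
reset 528 ((523.8560791015625, 135.86386108398438), (84.82150268554688, 167.40289306640625), 77.1454849243164)
btn 137 [0.5274325  0.14244642 0.0814998 ] [0.50718789 0.15183873 0.08200837]
max z near vise side 0.05438584974428505
0.0726 [ 0.57286391 -0.16545698  0.089     ] [0.56407967 0.12007097 0.082     ]
```

```bash
cat >> h.py <<'E'
N=env.nose_length
c=np.array([.573,-.1655]);r=np.array([.564,.1215]);yaw=np.radians(40.3)
u=np.array([np.cos(yaw),np.sin(yaw)]);n=np.array([-u[1],u[0]])
Q=[0,np.cos(yaw/2),np.sin(yaw/2),0]
def T(xy,z): return [xy[0],xy[1],z+N]
def st(): 
    s=env.get_state();print(round(s['time'],2),np.round(s['tcp_pos']-[0,0,N],4),np.round(s['force'],2),round(s['opening'],4))
def snap(f):
    ims=[]
    for k,(a,b) in dict(top=(315,150),side=(290,150)).items():
        im,D=camera(k);ims.append(cv2.resize(im[b:b+100,a:a+100],(400,400),interpolation=cv2.INTER_CUBIC))
    cv2.imwrite(f,np.hstack(ims))
E
python3 - <<'E'
from h import *
env.grip(0,20)
env.reach(T(c,.20),Q);st()
env.movel(T(c,.125),velocity=.1);env.dwell(.2);st();snap('pics/a1.png')
E
```

```text
3.11 [ 0.5727 -0.1671  0.1999] [-0.46  0.91 -0.41] -0.0001
4.21 [ 0.5733 -0.1656  0.1257] [ 0.06 -1.14  0.58] -0.0002
```

View pics/a1.png

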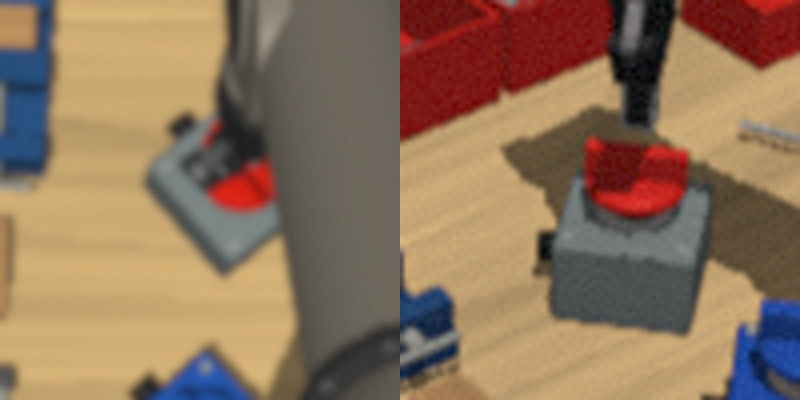

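The side view has the closed tips at about (637,125), centred over the rib at about (637,145). Now I'll press.

```bash
python3 - <<'E'
from h import *
print(env.movel(T(c,.112),velocity=.05));st()
print(env.movel(T(c,.0955),velocity=.012,stop_force=9));st()
env.movel(T(c,.125),velocity=.05);st()
a=c+33*.001*u+32*.001*n
env.movel(T(a,.125),velocity=.1);st()
im,D=camera('side');P=cloud('side',D)
hsv=cv2.cvtColor(im,cv2.COLOR_BGR2HSV);m=((hsv[...,0]<8)|(hsv[...,0]>172))&(hsv[...,1]>150)&(D>0)
d=np.linalg.norm(P[...,:2]-c,axis=-1)
print('rib top z',np.percentile(P[m&(d<.03)&(P[...,2]<.115)][:,2],[90,95,98]))
cv2.imwrite('pics/a2.png',cv2.resize(im[150:250,280:400],(600,500)))
E
```

```text
False
4.72 [ 0.5727 -0.1654  0.1114] [-0.37 -0.4  -0.29] 0.0003
True
5.81 [ 0.5732 -0.1655  0.0981] [-1.49  0.64  6.04] -0.0002
6.5 [ 0.5729 -0.1656  0.125 ] [ 0.68 -0.39 -0.21] -0.0001
7.11 [ 0.5774 -0.1199  0.1249] [-1.21  0.05 -0.15] -0.0001
rib top z [0.09905953 0.10038493 0.10224187]
```

View pics/a2.png

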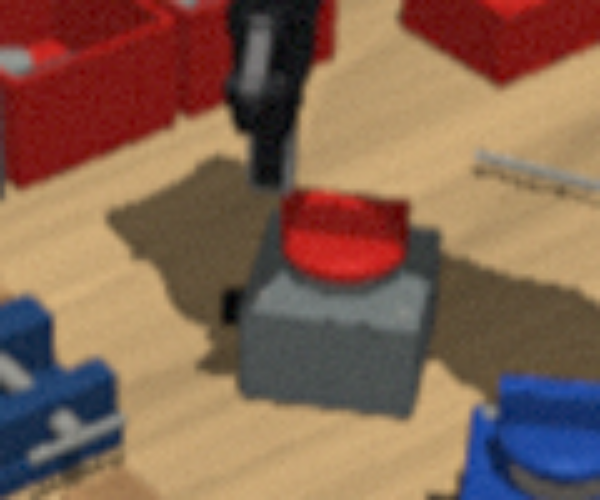

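Latched: the rib top is now at about 0.100 m and the tip is clear of it. Next I'll go down beside the rib and push.

```bash
cat >> h.py <<'E'
def pos(s,k): return c+s*.001*u+k*.001*n
def head(f=None):
    im,D=camera('side');P=cloud('side',D)
    hsv=cv2.cvtColor(im,cv2.COLOR_BGR2HSV);m=((hsv[...,0]<8)|(hsv[...,0]>172))&(hsv[...,1]>150)&(D>0)
    d=np.linalg.norm(P[...,:2]-c,axis=-1);q=P[m&(d<.033)&(P[...,2]<.115)];z=np.percentile(q[:,2],97)
    w=q[q[:,2]>z-.003];e=cv2.minAreaRect((w[:,:2]*1000).astype(np.float32));print('rib z',np.percentile(q[:,2],[90,95,98]),e)
    if f: cv2.imwrite(f,cv2.resize(im[150:250,280:400],(600,500)))
E
python3 - <<'E'
from h import *
print(env.movel(T(pos(33,32),.092),velocity=.06,stop_force=6));st()
for k in (22,16,12,9,7):
    h=env.movel(T(pos(33,k),.092),velocity=.03,stop_force=10);print(k,h);st();head()
    if h: break
head('pics/a3.png')
E
```

```text
False
7.86 [ 0.5776 -0.1197  0.0919] [-0.16 -0.16  0.08] -0.0001
22 False
8.34 [ 0.584  -0.1276  0.092 ] [ 1.09 -0.75  0.48] 0.0001
rib z [0.09930457 0.10118593 0.10244524] ((569.106201171875, -165.2633819580078), (52.5917854309082, 13.21346378326416), 41.193504333496094)
16 False
8.74 [ 0.5878 -0.1316  0.0919] [-0.81  0.88  1.13] -0.0003
rib z [0.09908172 0.10043373 0.1017152 ] ((569.0193481445312, -164.5312957763672), (52.658973693847656, 13.393590927124023), 41.559364318847656)
12 False
9.07 [ 0.5905 -0.1345  0.0919] [-1.56  3.73  0.72] 0.0003
rib z [0.09882977 0.1005557  0.10199881] ((569.5833740234375, -165.8129425048828), (54.72749328613281, 13.406684875488281), 29.03228187561035)
9 False
9.38 [ 0.5925 -0.1369  0.092 ] [-1.1   3.38  0.58] -0.0004
rib z [0.09938923 0.1007615  0.10251906] ((568.0062866210938, -164.1695098876953), (54.1070442199707, 12.56768798828125), 21.790145874023438)
7 False
9.68 [ 0.5937 -0.1386  0.092 ] [-0.44  4.88 -0.04] 0.0
rib z [0.09951049 0.10103153 0.10223922] ((570.4381103515625, -163.44688415527344), (53.172607421875, 11.123563766479492), 19.715078353881836)
rib z [0.09939224 0.10077376 0.10190798] ((570.2236328125, -165.253173828125), (56.65605926513672, 13.366436004638672), 21.116058349609375)
```

View pics/a3.png

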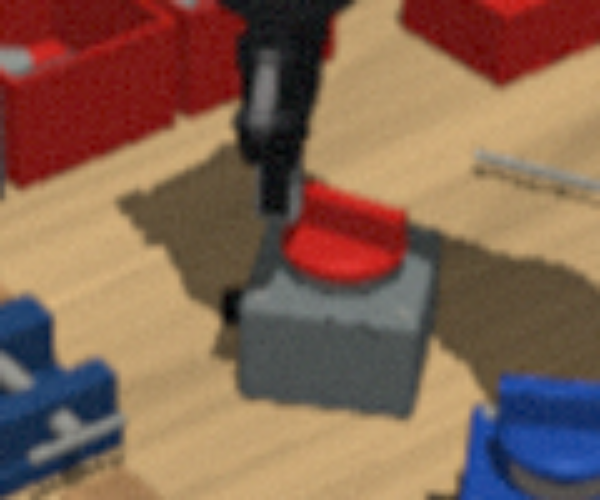

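The head has turned about 20° and is still latched. I'll keep going in small steps until it pops out.

```bash
python3 - <<'E'
from h import *
def z():
    im,D=camera('side');P=cloud('side',D)
    hsv=cv2.cvtColor(im,cv2.COLOR_BGR2HSV);m=((hsv[...,0]<8)|(hsv[...,0]>172))&(hsv[...,1]>150)&(D>0)
    d=np.linalg.norm(P[...,:2]-c,axis=-1);return np.percentile(P[m&(d<.033)&(P[...,2]<.115)][:,2],95)
for k in (5,3.5,2,.5,-1):
    h=env.movel(T(pos(33,k),.092),velocity=.03,stop_force=10);env.dwell(.15);v=z();print(k,h,v);st()
    if h or v>.1045: break
head()
env.movel(T(pos(33,32),.092),velocity=.08);st()
env.movel(T(pos(33,32),.13),velocity=.1);env.dwell(.2);head('pics/a4.png')
E
```

```text
5 False 0.10212951676303769
10.22 [ 0.5952 -0.1407  0.0924] [-1.15  4.01  3.28] 0.0
3.5 False 0.10173669923115974
10.68 [ 0.5959 -0.1415  0.092 ] [-1.19  3.86  3.75] -0.0001
2 False 0.10149001607940637
11.12 [ 0.5968 -0.1426  0.0919] [-1.92  2.7   3.2 ] 0.0
0.5 False 0.10174766931114457
11.57 [ 0.5977 -0.1438  0.0919] [-2.54  3.23  3.17] 0.0002
-1 False 0.1021768045741047
12.03 [ 0.5988 -0.1449  0.092 ] [-2.49  2.7   2.95] -0.0
rib z [0.10112384 0.10198179 0.10367182] ((572.8321533203125, -163.2244415283203), (60.65192413330078, 13.369406700134277), 5.760411739349365)
12.63 [ 0.5774 -0.1199  0.0921] [ 0.09 -0.75 -0.88] 0.0005
rib z [0.10599895 0.10774748 0.10840829] ((569.380859375, -163.3341522216797), (54.856117248535156, 13.419708251953125), 44.246986389160156)
```

View pics/a4.png

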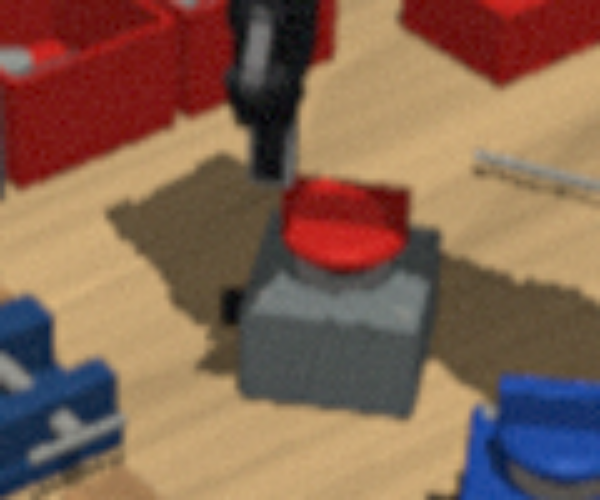

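The stop head is fully out again, with the rib top at 0.1077 m and turned back to rest. Next is the reset button.

```bash
python3 - <<'E'
from h import *
env.movel(T(pos(33,32),.17),velocity=.1)
env.movel(T(r,.17),velocity=.15);env.movel(T(r,.10),velocity=.1);env.dwell(.2);st()
im,D=camera('side');cv2.imwrite('pics/a5.png',cv2.resize(im[190:290,200:320],(600,500)))
E
```

```text
16.77 [0.5644 0.1216 0.1007] [-0.89  0.2   0.6 ] -0.0
```

View pics/a5.png

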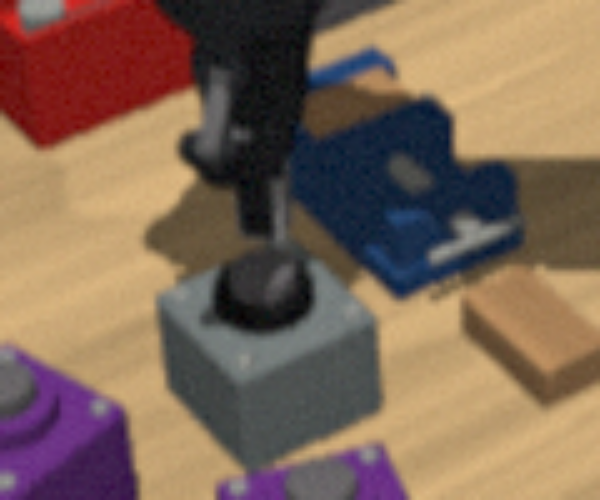

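The tips at about (265,240) are centred over the black button at about (268,275). Pressing now.

```bash
python3 - <<'E'
from h import *
env.movel(T(r,.087),velocity=.05);st()
print(env.movel(T(r,.0735),velocity=.012,stop_force=8));st()
env.movel(T(r,.12),velocity=.05);st()
env.movel(T(r,.24),velocity=.12)
env.reach([.45,-.35,.33],Q)
env.dwell(.3);st();head()
D=camera('top');im=D[0];P=cloud('top',D[1]);d=np.linalg.norm(P[...,:2]-r,axis=-1);k=(d<.01)&(D[1]>0);print('reset z',np.median(P[k][:,2]))
im2,_=camera('side')
cv2.imwrite('pics/a6.png',np.hstack([cv2.resize(im[60:320,120:520],(400,260)),cv2.resize(im2[130:430,100:500],(400,260))]))
E
```

```text
17.23 [0.5636 0.1214 0.0864] [-0.92  0.01  0.11] -0.0001
True
18.12 [0.5641 0.1215 0.0761] [-1.69 -1.17  5.41] -0.0
19.15 [0.5638 0.1214 0.1197] [-0.29 -0.69  0.36] -0.0001
22.37 [ 0.4504 -0.3495  0.2574] [-0.74  0.49 -0.4 ] 0.0
rib z [0.10675257 0.10812395 0.10916349] ((571.8584594726562, -162.2632293701172), (59.6722412109375, 15.586691856384277), 40.863746643066406)
reset z 0.08150738678666843
```

View pics/a6.png

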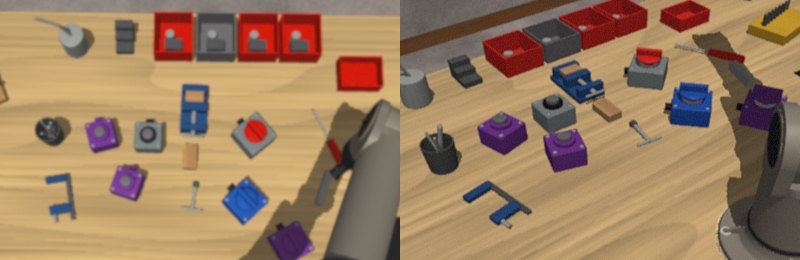

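The stop head is out at 0.108 m, the reset button is up, and the bystanders haven't moved. The reset press stopped at 5.9 mm of 6 mm, which is within sensor noise, so I'll press once more, slightly firmer, to make sure it bottoms.

```bash
python3 - <<'E'
from h import *
env.reach(T(r,.17),Q);env.movel(T(r,.087),velocity=.1);st()
print(env.movel(T(r,.074),velocity=.015,stop_force=13));st();env.dwell(.1);st()
env.movel(T(r,.12),velocity=.05)
env.movel(T(r,.22),velocity=.12);env.dwell(.3);st();head()
P=None;im,D=camera('side');P=cloud('side',D);K=(np.linalg.norm(P[...,:2]-r,axis=-1)<.012)&(D>0)&(P[...,2]<.1);print('reset z',np.median(P[K][:,2]))
job.job_done()
E
```

```text
25.29 [0.5644 0.1218 0.0876] [0.17 0.36 1.07] 0.0002
True
26.03 [0.5642 0.1215 0.0761] [-1.2  -1.28  6.89] 0.0003
26.13 [0.5642 0.1215 0.0761] [-1.12 -0.94  7.51] -0.0001
28.46 [0.5638 0.1215 0.2195] [0.08 0.77 0.44] -0.0002
rib z [0.10676697 0.10834926 0.10889742] ((572.5231323242188, -162.77601623535156), (60.040714263916016, 14.97384262084961), 42.177947998046875)
reset z 0.08126436149494896
the job is handed in; nothing more can be done
```

The job is done and handed in at about 28.5 s of the 48 s allowed. I used the closed fingertips only and never gripped the stop button.

- **Press and latch:** I pressed the stop button to its bottom stop. With the fingers off it, the rib top stayed at about 100 mm, which is latched.
- **Turn and release:** I pushed the wing clockwise from beside it, with about 3–5 N, by roughly 35° in all.
- **Stop button out:** The button rose only 1–2 mm while the fingertip still pressed against the rib, probably held by friction. Once I backed off, it came fully out and turned back to rest. The last check put the rib top at about 108 mm and 42° by camera, against about 40° at the start.
- **Reset button:** I pressed it twice. The first press stopped at 5.9 mm of 6 mm, so I couldn't tell whether it had bottomed. The second, firmer press stopped at the same depth (tip at 76.1 mm) with about 7 N, above the 5 N needed for full travel. Both times it came back up, and the last reading was about 81 mm against a nominal 82 mm.

In the last picture, taken between the two reset presses, the things lying about looked unmoved. The robot was clear of everything at hand-in.

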